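Set up the tablet stand for cooking

TASK

Set up the wooden tablet stand on the kitchen counter for the cook: first push its folding leg out behind it until it is fully open against its stop, then take the tablet out of the rack and stand it upright in the middle of the stand's ledge, screen to the front, leaning back against the stand's board. Set the tablet down gently rather than letting it fall, do not knock the stand over, and leave the other things on the counter where they are.

Things in the scene. Friction and masses are not known exactly. Their poses are not given: they have to be found in the camera images.
- stand: Loose oak tablet stand, 0.7 kg. Origin: centre of its underside; front faces -x, z up. Foot rail 66 mm deep (x -32 to +34), 150 wide, 16 high. Back board 140 wide, 10 thick, leaning back 0.28 rad: front face meets the ledge at x = -1 mm; top edge at x 32 to 42, z = 131. It stands by itself with the leg in any position, but slides or tips if pushed with over 2 N.
- stand_ledge (a point): Middle of the stand's ledge (the top of its foot rail), where the tablet's bottom edge goes: 13 mm in front of the stand's origin, 16 mm up. The ledge is 25 mm deep, between the foot of the leaning board behind and a front lip 6 mm thick that stands 9 mm above the ledge.
- leg (a joint): Angle of the stand's folding leg, rad: 0 = flat against the board's back, pointing to the stand's +y side; pi/2 = fully open on its stop, pointing straight back (+x). It starts at 0.45 to 0.85, so a shut gripper fits between board and leg. No spring or catch; it stays where it is left (about 0.3 N at its outer edge moves it).
- leg_hinge (a point): Lower end of the leg's hinge axis, behind the board on the stand's centre line: at x = 13, y = 0, z = 10 mm in the stand frame. From here the axis points along (0.276, 0, 0.961) of the stand frame, leaning back like the board, whose back face is 6 mm in front of the axis.
- leg_edge (a point): Top outer corner of the leg, in the middle of its thickness: 87 mm out from the hinge axis, 113 mm up along it. The leg is an open gate-like oak frame 12 mm thick, from 12 to 115 mm up the axis, with a rubber foot; its outer upright, 73 to 87 mm from the axis, is the place to push.
- rack: Fixed dark wooden rack, 120 mm deep (x), 160 wide (y); origin: centre of its underside, front faces -x. Base 14 thick; four cross-slats 69 mm high make three slots. The tablet stands in the front slot: 17 wide, centre x = -27, floor z = 14. A fixed stone slab (top z = 114, at x = 4) and thin board (top z = 129, at x = 35) fill the others.
- tablet: Loose tablet in a grey bumper case, 190 mm tall (z), 125 wide (y), 11 thick (x), 0.42 kg. Origin: centre of its bottom edge; z points to its top edge, the black screen faces -x, the grey back +x. It starts upright in the rack's front slot, screen to the rack's front.
- mug: White mug, 80 mm across, 92 mm high, loose on the counter; origin at the centre of its underside. To be left alone.
- onion: Red onion, 72 mm across, 76 mm high, loose on the counter; origin under its centre. To be left alone.
- pepper: Green bell pepper, 80 mm across, 90 mm high, loose on the counter; origin under its centre. To be left alone.
- mill: Dark wooden pepper mill, 56 mm across, 163 mm high, loose; origin at the centre of its underside. To be left alone.
- jar: Glass storage jar, 72 mm across, 110 mm high, loose; origin at the centre of its underside. To be left alone.
- oil: Green oil bottle, 66 mm across, 250 mm high, loose; origin at the centre of its underside. To be left alone.

How it is judged:
On the way, in this order (a step that is already met when the one before it is completed fails the run):
1. the leg is swung out to its stop (within 4 degrees) while the tablet is not yet on the stand (value of joint leg above 1.5 rad and distance between tablet and stand above 0.1 m), for 0.2 s.
2. the tablet is lifted out of the rack's slot with the leg still out (z of tablet in the frame of rack above 0.07 m and value of joint leg above 1.48 rad), for 0.1 s.
At the end, for the whole second after the job is handed in: Leg out (joint above 1.48); stand flat on the counter (0.06 rad); tablet upright with its bottom edge on the ledge behind the lip, within 30 mm of the middle, square to the stand (0.12 rad), leaning back on the board (0.2 to 0.45 rad), screen to the front; both released and at rest (value of joint leg above 1.48 rad and angle between stand's own z axis and vertical below 0.06 rad and height (world z) of stand below 0.006 m and x of tablet in the frame of stand between -0.028 and 0.004 m and y of tablet in the frame of stand between -0.03 and 0.03 m and z of tablet in the frame of stand between 0.012 and 0.024 m and angle between tablet's own z axis and vertical below 0.5 rad and angle between tablet's own x axis and vertical between 1.77 and 2.02 rad and angle between the y axis of tablet and the y axis of stand, either way round below 0.12 rad and linear speed of each of tablet, stand below 0.02 m/s); the robot touches nothing.
It fails at once if the stand is knocked over (angle between stand's own z axis and vertical above 0.5 rad).
It fails at once if the tablet is let fall (moving faster than 0.5 m/s out of the fingers: a drop of more than about 12 mm) (contact force between the fingers and tablet below 0.05 N and linear speed of tablet above 0.5 m/s).
It fails at once if another thing on the counter is moved by more than 40 mm (distance of any of mug, onion, pepper, mill, jar, oil from where it was at the start of the episode above 0.04 m).
It also fails if it takes over 72 s, if anything falls off the work surface, if the arm or the gripper's body presses on something with over 40 N, if the wrist force passes 120 N, or if a joint passes its speed limit or range.

ROBOT

A 6-joint arm with a two-finger parallel gripper is mounted at the origin on the work surface. World frame = base frame: x ahead of the robot, y to its left, z up, the work surface at z = 0. Lengths are in m, angles in rad, forces in N, time in s.
With the tool pointing down it reaches from about 0.375 to 0.925 m from the base axis. Payload 5.7 kg.
Tool frame: the origin (TCP) lies at the very end of the fingers, on their centre line; the grasp point (between the pads) lies bot.pinch_z behind it (bot.pinch_z is the distance from the TCP to the grasp point, in m); z points along the fingers, y is the line along which they close (so a half turn about z gives the same grasp; the last joint's range is limited). The gripper opens to 88 mm and grips with 3 to 60 N. Pads are 20 mm wide; open, the fingers measure 115 mm over their backs; the gripper's body (75 mm by 178 mm) begins 61 mm behind the grasp point.
Start: joints at [-1.423, 0.359, 1.51, -0, 1.272, -0.115], TCP at [0.156, -0.579, 0.223] pointing down, gripper open.
Joint ranges: [-2.97, 2.97], [-1.01, 2.36], [0.21, 2.38], [-0.96, 4.11], [0.2, 2.71], [-2.98, 2.98]. Speed limits (rad/s): [2.39, 2.39, 3.14, 3.14, 3.14, 3.14].

INTERFACE

Orientations are given as a unit quaternion [w, x, y, z].
In Python, from workcell import sense, viewer, bot gives the robot as it stands.
- The arm moves only by the tool carry_out, never from a script. Its argument "increments" is a list of rows, each an object with "translation": the shift along the tool's x, y, z in cm, a list of three; "spin": the turn about the tool's z in rad. In form: [{"translation": [x, y, z], "spin": spin}, ...]. A call has 1 to 12 rows; each row shifts and turns the commanded pose from where the row before left it, along the tool's axes as they then stand; what a row does not reach is not made up. A row lasts 1/8 s, in which the tool goes at most 62.5 mm and 10.7 degrees, less where a joint would pass 70% of its speed; a pose out of reach is approached as far as the arm can. A call is refused whole if a number of a shift passes 6.25 or a number of a turn 0.188, either way. A call with a gripper value outside its range is refused whole. "gripper" is the finger opening in cm, from 0 to 8.78, set as the call begins (left out, the last holds). The fingers move at their own pace and stop on an object; the grip force is fixed at half the most. Time passes only in rows, so rows that do not move let the fingers close. It gives the time, the measured TCP pose, the force, the opening and the grip force at its end, in the units of the state.
- sense(): the state, without advancing time (a new reading comes with each control period).
- viewer.get_image(name): name is "scene" or "side" or "wrist"; returns a dict with "color" (420x560x3 uint8, red, green, blue), "K" (3x3 intrinsics, pixels), "dist_coeffs" ([k1, k2, p1, p2, k3] as OpenCV has them; the pictures are not rectified), "origin" and "attitude" of the camera in the world. Camera axes: x right, y down, z forward; pixel columns grow to the right and rows downward; lengths in m; the calibration is good to about 2 mm. A picture is of the moment at which its call begins. There is no depth.
- bot.finish_job(): hands the job in; it is judged then, once.
The state is a dict: "clock": time; "joint_positions": joint angles; "qd": joint speeds; "effort": joint torques, N m; "position": TCP position; "tool_rot": TCP orientation; "wrist_force": force on the tool from outside, world axes, zero at the start; "ft_torque": the same for the moment, N m; "width": finger opening in m; "grasp_force": force on a finger pad.
Only numpy, scipy, OpenCV 4.12 (cv2) and the standard library are available. Lean on these libraries where they do the work, as an engineer would, in place of code of your own. Each camera call takes 0.05 s, during which the arm holds its last target. There are 200 camera calls.

## Working session

There is one attempt and no reset: what is moved stays moved. The work goes in short steps, Python scripts to look and compute and a tool call to move; the robot and the scene stay as the last step left them, time stands still between calls to the robot, and variables do not carry over. Pictures are saved under pics/ and viewed, at most 10 in all, crops included, and the job is handed in when it is done.

Besides the shell and the picture viewer there is one more tool, called after "Emit:" by a JSON object that holds its "name" and its "arguments", one argument or row to a line. carry_out: Moves the arm, as the interface text tells. Its arguments: {"type":"object","properties":{"increments":{"type":"array"},"gripper":{"type":"number"}},"required":["increments"]}

```bash
mkdir -p pics; ls; python3 - <<'E'
from workcell import sense, viewer, bot
import cv2,numpy as np
s=sense();print({k:np.round(v,3).tolist() for k,v in s.items()}, bot.pinch_z)
for n in ["scene","side"]:
    d=viewer.get_image(n);cv2.imwrite(f"pics/{n}0.png",d["color"][:,:,::-1])
    print(n,d["K"],d["dist_coeffs"],d["origin"],d["attitude"])
E
```

```text
pics
{'clock': 0.0, 'joint_positions': [-1.423, 0.359, 1.511, -0.0, 1.272, -0.115], 'qd': [-0.0, -0.0, -0.001, 0.001, -0.0, 0.0], 'effort': [-0.003, -51.538, -27.073, 0.067, 0.035, -0.0], 'position': [0.156, -0.579, 0.222], 'tool_rot': [-0.001, 0.991, 0.131, -0.0], 'wrist_force': [-0.437, -0.326, 0.247], 'ft_torque': [0.007, -0.011, 0.011], 'grasp_force': 0.0, 'width': 0.088} 0.0187
scene [[455.53538479   0.         286.93036216]
 [  0.         455.53538479 205.35639115]
 [  0.           0.           1.        ]] [-0.08447662  0.          0.          0.          0.        ] [1.23124636 0.43438342 0.98439322] [-0.1759743   0.45389255  0.80662352 -0.33522098]
side [[537.0759641    0.         288.49294136]
 [  0.         537.0759641  206.99871968]
 [  0.           0.           1.        ]] [-0.06478899  0.          0.          0.          0.        ] [-0.26089394  1.08178939  1.40390227] [ 0.12148383 -0.27939993  0.87490135 -0.3764638 ]
```

View pics/scene0.png

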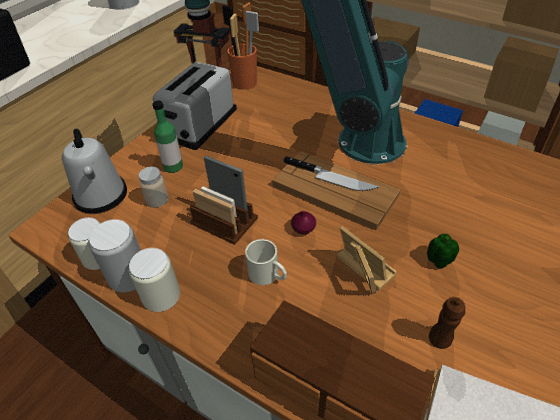

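View pics/side0.png

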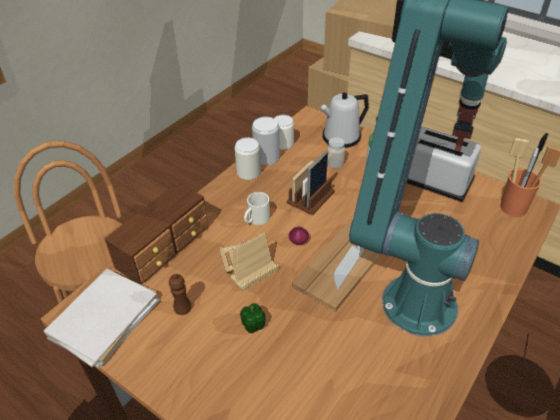

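The scene view shows the stand at about (365,260), the rack with the tablet at (225,195), the mug at (262,262) and the onion at (303,222). In the side view the stand is at (250,260) and the rack at (312,185). I'll enlarge crops of the stand and rack.

```bash
python3 - <<'E'
import cv2,numpy as np
def cell(n,u,v,w=100,h=75):
    im=cv2.imread(f"pics/{n}0.png")[v:v+h,u:u+w]
    im=cv2.resize(im,(400,300),interpolation=cv2.INTER_CUBIC)
    for k in range(0,w,10):
        if (u+k)%20==0: cv2.putText(im,str(u+k),(k*4,8),0,.3,(255,255,255),1);cv2.line(im,(k*4,10),(k*4,16),(255,255,255),1)
    for k in range(0,h):
        if (v+k)%10==0: cv2.putText(im,str(v+k),(0,k*4),0,.3,(255,255,255),1);cv2.line(im,(20,k*4),(26,k*4),(255,255,255),1)
    return im
a=np.vstack([np.hstack([cell("scene",320,223),cell("scene",180,153,)]),np.hstack([cell("side",200,225),cell("side",270,147)])])
cv2.imwrite("pics/crop.png",a)
E
```

```text
(no output)
```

View pics/crop.png

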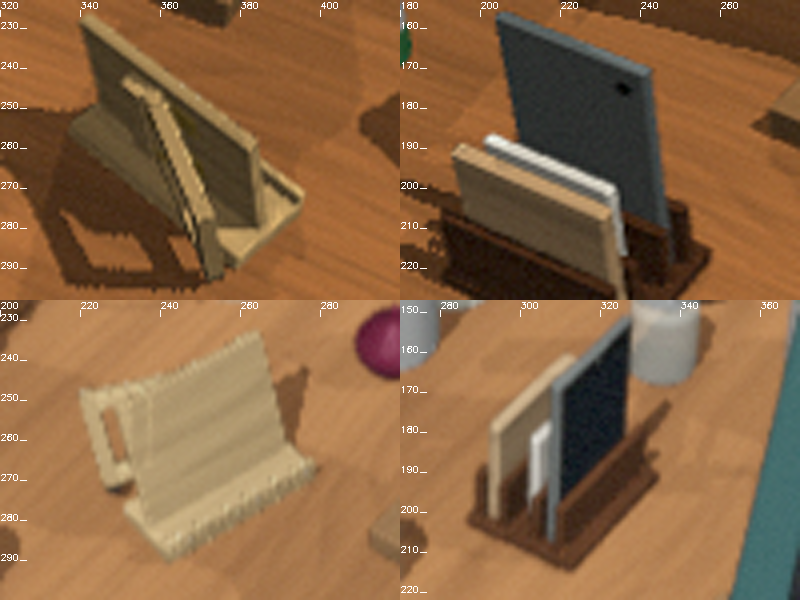

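```bash
cat > h.py <<'E'
import cv2,numpy as np,json
from scipy.spatial.transform import Rotation as R
from scipy.optimize import least_squares
def Rq(q): return R.from_quat(np.roll(q,-1)).as_matrix()
C={}
def cam(n,K,f,o,q): C[n]=(np.array(K),np.array([f,0,0,0,0]),np.array(o),Rq(q))
cam("scene",[[455.53538479,0,286.93036216],[0,455.53538479,205.35639115],[0,0,1]],-0.08447662,[1.23124636,0.43438342,0.98439322],[-0.1759743,0.45389255,0.80662352,-0.33522098])
cam("side",[[537.0759641,0,288.49294136],[0,537.0759641,206.99871968],[0,0,1]],-0.06478899,[-0.26089394,1.08178939,1.40390227],[0.12148383,-0.27939993,0.87490135,-0.3764638])
def addimg(n,d): C[n]=(d["K"],np.array(d["dist_coeffs"]),np.array(d["origin"]),Rq(d["attitude"]))
def proj(n,P):
    K,k,o,A=C[n]; r=A.T
    return cv2.projectPoints(np.atleast_2d(P).astype(float),cv2.Rodrigues(r)[0],-r@o,np.array(K),k)[0][:,0]
def place(p,P): # p=x,y,yaw ; P in m
    return np.atleast_2d(P)@R.from_euler('z',p[2]).as_matrix().T+[p[0],p[1],0]
def ray(n,uv,z):
    K,k,o,A=C[n]; u=cv2.undistortPoints(np.array([[uv]],float),np.array(K),k)[0,0]
    d=A@[u[0],u[1],1]; return o+d*(z-o[2])/d[2]
def fit(obs,x0):
    def f(p): return np.concatenate([(proj(n,place(p,np.array(P)/1000))[0]-uv)  for n,P,uv in obs])
    r=least_squares(f,x0,loss='soft_l1',x_scale=[.1,.1,.5]); print(np.round(r.x,4)); print(np.round(f(r.x).reshape(-1,2),1).tolist()); return r.x
def legpt(th,r,h): # stand frame, m
    a=np.array([.276,0,.961]); y=np.array([0,1,0]); b=np.cross(y,a) # back normal
    return np.array([.013,0,.010])+h*a+r*(np.cos(th)*y+np.sin(th)*b)
E
python3 - <<'E'
from h import *
S=lambda x,y:(320+x/4,223+y/4); T=lambda x,y:(180+(x-400)/4,153+y/4)
U=lambda x,y:(200+x/4,225+(y-300)/4); V=lambda x,y:(270+(x-400)/4,147+(y-300)/4)
so=[("scene",(37,70,131),S(256,145)),("scene",(37,-70,131),S(85,15)),("scene",(-32,75,25),S(303,190)),("scene",(34,75,0),S(236,267)),
("side",(-32,75,0),U(170,560)),("side",(-32,-75,22),U(316,468)),("side",(34,75,8),U(125,512)),("side",(37,-70,131),U(258,335))]
p=fit(so,[*ray("scene",S(190,200),.03)[:2],0])
ro=[("scene",(-21.5,-62.5,204),T(497,14)),("scene",(-21.5,62.5,204),T(651,70)),
("side",(-32.5,-62.5,204),V(632,318)),("side",(-27,62.5,204),V(555,382)),("side",(-60,80,0),V(570,570)),("side",(-60,-80,10),V(657,478)),("side",(60,80,7),V(470,520)),("scene",(-60,80,10),T(709,258))]
q=fit(ro,[*ray("side",(312,195),.03)[:2],0])
for n,uv in(("scene",S(207,213)),("side",U(84,392))):
    th=np.linspace(.4,.9,51);e=[np.linalg.norm(proj(n,place(p,legpt(t,.087,.113)))[0]-uv) for t in th];print(n,th[np.argmin(e)],min(e))
print("mug",ray("scene",(262,281),0),ray("side",(259,221),0),"onion",ray("scene",(303,223),.038),ray("side",(298,236),.038),"jarwhite",ray("side",(337,152),.05))
E
```

```text
[ 0.5026  0.2102 -0.3048]
[[-0.4, -1.5], [-0.1, -1.8], [1.4, -0.4], [-0.0, 0.1], [-0.9, 1.7], [-0.5, -0.8], [-0.8, -0.4], [-0.2, -1.3]]
[ 0.5632 -0.2145  0.0064]
[[-0.7, -0.8], [-1.8, 0.3], [0.5, -0.4], [-0.4, 0.8], [-0.6, 1.8], [0.2, -0.5], [-1.8, 0.4], [2.2, -2.5]]
scene 0.48000000000000004 0.1239369596730485
side 0.56 1.5765061533697982
mug [ 0.68838967 -0.00177004  0.        ] [ 0.64865705 -0.00090475  0.        ] onion [0.48687656 0.00410685 0.038     ] [0.46700106 0.00823875 0.038     ] jarwhite [ 0.60096197 -0.46668644  0.05      ]
```

Emit:
{"name": "carry_out", "arguments": {
  "increments": [
    {"translation": [0,0,-2],"spin": -0.167},
    {"translation": [0,0,-2],"spin": -0.167},
    {"translation": [0,0,-2],"spin": -0.167},
    {"translation": [0,0,-2],"spin": -0.167},
    {"translation": [0,0,-2],"spin": -0.167},
    {"translation": [0,0,-2],"spin": -0.168}
  ],
  "gripper": 0
}}

```text
clock: 0.85
position: [0.1558, -0.579, 0.3428]
tool_rot: [-0.001, 0.805, 0.594, 0.0]
wrist_force: [0.7, 1.0, 0.2]
width: 0.0313
grasp_force: 0.0
```

```bash
python3 - <<'E'
from h import *
print("mill",ray("scene",(441,343),0),ray("side",(182,310),0),"oil",ray("scene",(171,168),0),"pepper",ray("scene",(443,250),.045),ray("side",(253,318),.045))
E
```

```text
mill [0.6208163  0.45915455 0.        ] [6.02904434e-01 4.58195554e-01 2.22044605e-16] oil [ 0.46801999 -0.51736141  0.        ] pepper [0.38731063 0.37427761 0.045     ] [0.37924149 0.37404992 0.045     ]
```

Emit:
{"name": "carry_out", "arguments": {
  "increments": [
    {"translation": [0,5,0],"spin": 0},
    {"translation": [0,5,0],"spin": 0},
    {"translation": [0,5,0],"spin": 0},
    {"translation": [5.5,0,0],"spin": 0},
    {"translation": [5.5,0,0],"spin": 0},
    {"translation": [5.5,0,0],"spin": 0},
    {"translation": [5.5,0,0],"spin": 0},
    {"translation": [5.5,0,0],"spin": 0},
    {"translation": [5.5,0,0],"spin": 0},
    {"translation": [5.5,0,0],"spin": 0},
    {"translation": [5.5,0,0],"spin": 0}
  ]
}}

```text
clock: 2.22
position: [0.4311, -0.2029, 0.3424]
tool_rot: [-0.0, 0.806, 0.591, 0.0]
wrist_force: [0.8, -0.6, 0.3]
width: 0.0006
grasp_force: 0.0
```

Emit:
{"name": "carry_out", "arguments": {
  "increments": [
    {"translation": [5.5,0,0],"spin": 0},
    {"translation": [5.5,0,0],"spin": 0},
    {"translation": [5.5,0,0],"spin": 0},
    {"translation": [5.5,0,0],"spin": 0},
    {"translation": [5.5,0,0],"spin": 0},
    {"translation": [5.5,0,0],"spin": 0},
    {"translation": [5.5,0,0],"spin": 0},
    {"translation": [5.5,0,0],"spin": 0},
    {"translation": [6,0,0],"spin": 0},
    {"translation": [0,0,0],"spin": 0}
  ]
}}

```text
clock: 3.48
position: [0.5814, 0.2758, 0.3412]
tool_rot: [-0.001, 0.805, 0.593, -0.0]
wrist_force: [-0.9, -0.3, 0.1]
width: 0.0007
grasp_force: 0.0
```

```bash
cat >> h.py <<'E'
W=[[0,0,0],[-32,75,0],[-32,-75,0],[34,-75,0],[34,75,0],[-32,75,0]]
T_=[[32,-70,131],[32,70,131],[42,70,131],[42,-70,131],[32,-70,131]]
def draw(im,n,p,th,sc=1):
    L=[np.array(W[1:])/1000.,np.array(T_)/1000.,np.array([[-32,75,25],[-32,-75,25]])/1000.,np.array([legpt(th,.087,.012),legpt(th,.087,.113),legpt(th,0,.113)])]
    for l in L: cv2.polylines(im,[np.round(proj(n,place(p,l))*sc).astype(int)],False,(0,0,255),1)
E
python3 - <<'E'
from h import *
from workcell import viewer,sense
d=viewer.get_image("wrist");addimg("wrist",d)
im=d["color"][:,:,::-1].copy();cv2.imwrite("pics/w1raw.png",im)
np.savez("w1.npz",K=d["K"],dist_coeffs=d["dist_coeffs"],origin=d["origin"],attitude=d["attitude"])
im=cv2.resize(im,(800,600));draw(im,"wrist",(.5026,.2102,-.3048),.5,800/560)
cv2.imwrite("pics/w1.png",im);s=sense();print(s["position"],s["tool_rot"],d["origin"])
E
```

```text
[0.58090108 0.27363527 0.34142784] [-2.66814014e-04  8.05485720e-01  5.92614398e-01 -9.26896565e-04] [0.60481265 0.34895807 0.50400445]
```

View pics/w1.png

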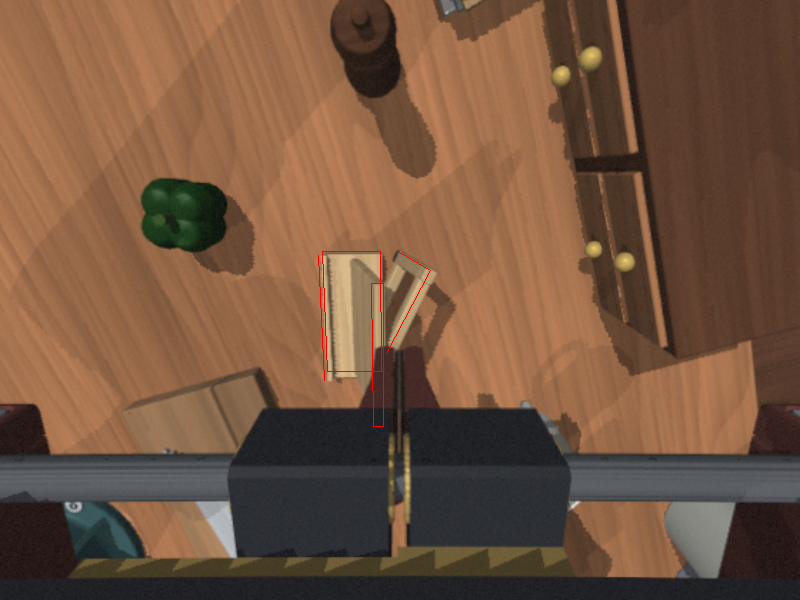

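The wrist view shows the overlay landing on the rail (corner 322,253) and the leg's top bar (395,345 to 437,270) to about 1–2 mm, with leg angle ≈ 0.5. Next I lower the closed fingers beside the leg's outer edge.

Emit:
{"name": "carry_out", "arguments": {
  "increments": [
    {"translation": [0.4,-1.1,4.4],"spin": 0},
    {"translation": [0,0,4.4],"spin": 0},
    {"translation": [0,0,4.4],"spin": 0},
    {"translation": [0,0,4.4],"spin": 0},
    {"translation": [0,0,4.0],"spin": 0},
    {"translation": [0,0,3.0],"spin": 0},
    {"translation": [0,0,2.0],"spin": 0},
    {"translation": [0,0,0],"spin": 0}
  ]
}}

```text
clock: 4.53
position: [0.5702, 0.2772, 0.0753]
tool_rot: [-0.0, 0.807, 0.591, -0.002]
wrist_force: [0.0, 0.1, -0.3]
width: 0.0006
grasp_force: 0.0
```

```bash
python3 - <<'E'
from h import *
from workcell import sense
s=sense();p=(.5026,.2102,-.3048)
t=(np.array(s["position"])-[p[0],p[1],0])@R.from_euler('z',p[2]).as_matrix()
print(t,s["wrist_force"])
z=.075
prev=t
for th in np.linspace(.5,1.58,13):
    sn,cs=np.sin(th),np.cos(th)
    off=.006+ .010+.004*cs*2   # finger half extents
    r=.080
    h=(z-.010+.276*r*sn)/.961
    y=r*cs+off*sn; b=r*sn-off*cs; x=.013+.276*h+.961*b
    c=np.array([x,y,z]); print(round(th,2),np.round(c,4),"move tool x,y cm",np.round((c-prev)[[1,0]]*100,2)); prev=c
E
```

```text
[0.04435687 0.08423383 0.07529188] [ 0.03729663  0.11722882 -0.34585961]
0.5 [0.0522 0.0812 0.075 ] move tool x,y cm [-0.3   0.78]
0.59 [0.0599 0.0791 0.075 ] move tool x,y cm [-0.22  0.77]
0.68 [0.0674 0.0762 0.075 ] move tool x,y cm [-0.29  0.75]
0.77 [0.0746 0.0726 0.075 ] move tool x,y cm [-0.36  0.72]
0.86 [0.0814 0.0683 0.075 ] move tool x,y cm [-0.43  0.68]
0.95 [0.0878 0.0633 0.075 ] move tool x,y cm [-0.49  0.64]
1.04 [0.0937 0.0578 0.075 ] move tool x,y cm [-0.55  0.59]
1.13 [0.099  0.0517 0.075 ] move tool x,y cm [-0.61  0.53]
1.22 [0.1036 0.0451 0.075 ] move tool x,y cm [-0.66  0.47]
1.31 [0.1076 0.0381 0.075 ] move tool x,y cm [-0.7  0.4]
1.4 [0.1108 0.0307 0.075 ] move tool x,y cm [-0.74  0.32]
1.49 [0.1133 0.023  0.075 ] move tool x,y cm [-0.77  0.25]
1.58 [0.115  0.0152 0.075 ] move tool x,y cm [-0.79  0.17]
```

Emit:
{"name": "carry_out", "arguments": {
  "increments": [
    {"translation": [-0.3,0.8,0],"spin": 0},
    {"translation": [-0.2,0.8,0],"spin": 0},
    {"translation": [-0.3,0.75,0],"spin": 0},
    {"translation": [-0.35,0.7,0],"spin": 0},
    {"translation": [-0.45,0.7,0],"spin": 0},
    {"translation": [-0.5,0.65,0],"spin": 0},
    {"translation": [-0.55,0.6,0],"spin": 0},
    {"translation": [-0.6,0.55,0],"spin": 0},
    {"translation": [-0.65,0.45,0],"spin": 0},
    {"translation": [-0.7,0.4,0],"spin": 0},
    {"translation": [-0.75,0.3,0],"spin": 0},
    {"translation": [0,0,0],"spin": 0}
  ]
}}

```text
clock: 6.02
position: [0.6197, 0.2075, 0.0767]
tool_rot: [-0.0, 0.807, 0.591, -0.0]
wrist_force: [0.7, -0.0, 0.2]
width: 0.0001
grasp_force: 0.0
```

```bash
cat > st.py <<'E'
from h import *
from workcell import sense,viewer
def tstand(p=(.5026,.2102,-.3048)):
    s=sense();t=(np.array(s["position"])-[p[0],p[1],0])@R.from_euler('z',p[2]).as_matrix()
    q=s["tool_rot"];A=Rq(q);print("TCP in frame",np.round(t,4),"tool y yaw",round(np.arctan2(A[1,1],A[0,1]),4),"F",np.round(s["wrist_force"],2),"t",s["clock"])
E
python3 - <<'E'
from st import *
tstand()
d=viewer.get_image("scene");im=cv2.resize(d["color"][210:315,300:440,::-1],(800,600),interpolation=cv2.INTER_CUBIC);cv2.imwrite("pics/s2.png",im)
E
```

```text
TCP in frame [0.1126 0.0325 0.0767] tool y yaw -0.3057 F [ 0.66 -0.01  0.17] t 6.025
```

View pics/s2.png

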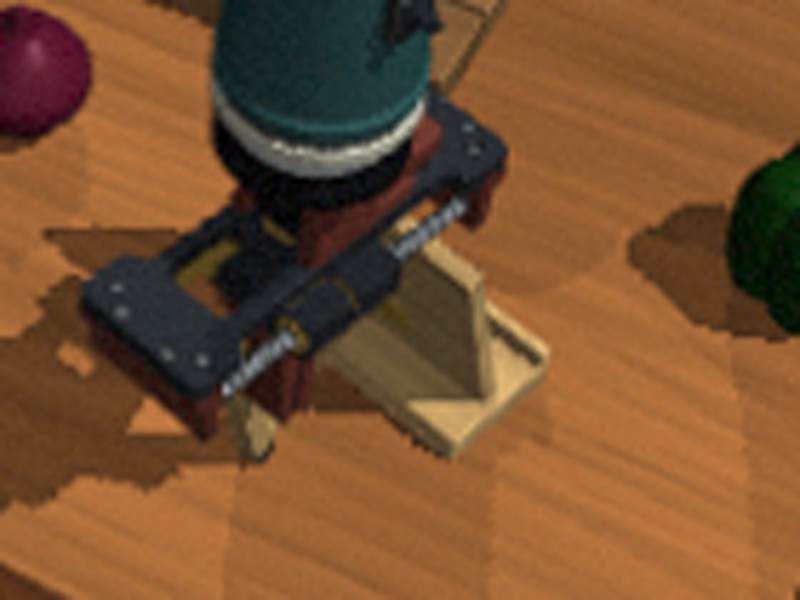

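The leg follows the fingers and the stand has not moved. I continue in small steps to the stop.

Emit:
{"name": "carry_out", "arguments": {
  "increments": [
    {"translation": [-0.45,0.1,0],"spin": 0},
    {"translation": [-0.45,0.1,0],"spin": 0},
    {"translation": [-0.4,0,0],"spin": 0},
    {"translation": [-0.3,0,0],"spin": 0},
    {"translation": [0,0,0],"spin": 0},
    {"translation": [0,0,0],"spin": 0}
  ]
}}

```text
clock: 6.82
position: [0.6168, 0.1923, 0.0767]
tool_rot: [-0.0, 0.806, 0.592, -0.0]
wrist_force: [0.0, 0.4, -0.6]
width: 0.0007
grasp_force: 0.0
```

```bash
python3 -c "
from st import *
tstand()"
```

```text
TCP in frame [0.1143 0.0172 0.0767] tool y yaw -0.305 F [ 0.02  0.38 -0.57] t 6.825
```

Emit:
{"name": "carry_out", "arguments": {
  "increments": [
    {"translation": [-0.1,0,0],"spin": 0},
    {"translation": [-0.1,0,0],"spin": 0},
    {"translation": [0,0,0],"spin": 0},
    {"translation": [0,0,0],"spin": 0},
    {"translation": [0,0,0],"spin": 0}
  ]
}}

```text
clock: 7.45
position: [0.6164, 0.1905, 0.0767]
tool_rot: [-0.0, 0.806, 0.591, 0.0]
wrist_force: [1.9, 1.2, -0.3]
width: 0.0004
grasp_force: 0.8
```

```bash
python3 -c "
from st import *
for i in range(6): viewer.get_image('side'); tstand()"
```

```text
TCP in frame [0.1144 0.0153 0.0767] tool y yaw -0.305 F [ 0.06  0.76 -0.7 ] t 7.5
TCP in frame [0.1144 0.0153 0.0767] tool y yaw -0.305 F [ 0.76  1.39 -0.84] t 7.55
TCP in frame [0.1144 0.0153 0.0767] tool y yaw -0.305 F [ 0.02  1.33 -1.51] t 7.6
TCP in frame [0.1144 0.0153 0.0767] tool y yaw -0.305 F [ 0.54  1.52 -0.38] t 7.65
TCP in frame [0.1144 0.0153 0.0767] tool y yaw -0.3049 F [ 0.5   1.84 -0.43] t 7.7
TCP in frame [0.1144 0.0152 0.0767] tool y yaw -0.305 F [ 1.1   0.71 -1.15] t 7.75
```

A steady force of about 1.3 N along +y means the leg is on its stop. I back off and lift.

Emit:
{"name": "carry_out", "arguments": {
  "increments": [
    {"translation": [0.5,0,0],"spin": 0},
    {"translation": [2,0,0],"spin": 0},
    {"translation": [2,0,-2],"spin": 0},
    {"translation": [0,0,-5],"spin": 0},
    {"translation": [0,0,-5],"spin": 0},
    {"translation": [0,0,-5],"spin": 0},
    {"translation": [0,0,-5],"spin": 0},
    {"translation": [0,0,-5],"spin": 0},
    {"translation": [0,0,0],"spin": 0}
  ],
  "gripper": 0
}}

```text
clock: 8.88
position: [0.6322, 0.2352, 0.3523]
tool_rot: [0.002, 0.806, 0.592, 0.005]
wrist_force: [0.1, 0.4, 0.1]
width: 0.0004
grasp_force: 0.0
```

```bash
python3 - <<'E'
from st import *
tstand()
d=viewer.get_image("wrist");addimg("wrist",d);im=d["color"][:,:,::-1]
a=im[140:350,150:430];b=a.copy()
im2=cv2.resize(im,None,fx=2,fy=2);draw(im2,"wrist",(.5026,.2102,-.3048),np.pi/2,2)
top=np.hstack([cv2.resize(a,(400,300)),im2[280:700,300:860][:,:][::1]][:1]+[cv2.resize(im2[280:700,300:860],(400,300))])
sc=viewer.get_image("scene")["color"][:,:,::-1];si=viewer.get_image("side")["color"][:,:,::-1]
def z(i,n,u,v):
    i=cv2.resize(i,None,fx=4,fy=4,interpolation=cv2.INTER_CUBIC);draw(i,n,(.5026,.2102,-.3048),np.pi/2,4);return i[v*4:v*4+300,u*4:u*4+400]
cv2.imwrite("pics/m3.png",np.vstack([top,np.hstack([z(sc,"scene",320,223),z(si,"side",200,225)])]))
E
```

```text
TCP in frame [0.1162 0.0627 0.3523] tool y yaw -0.3043 F [0.06 0.43 0.13] t 8.875
```

View pics/m3.png

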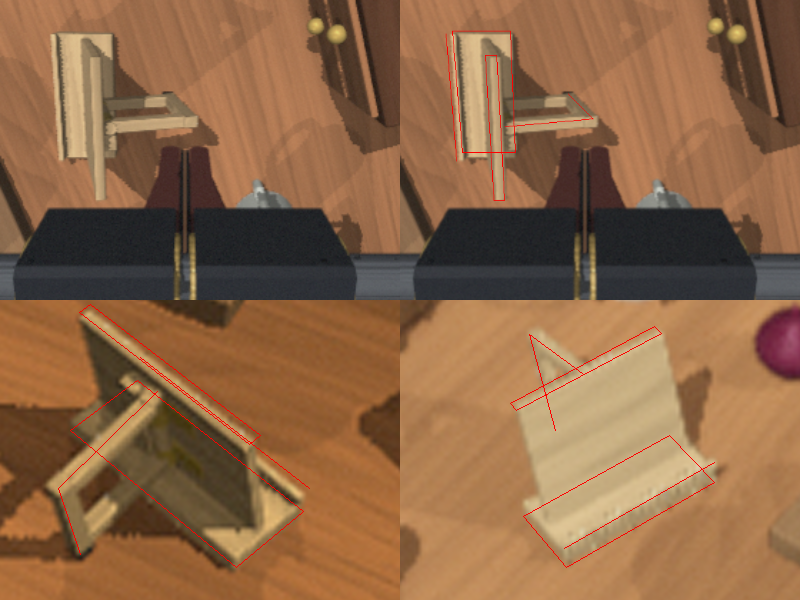

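The leg is open at its stop and the overlay with leg = π/2 matches in all three views, so the stand is unmoved (rail corner at scene-crop 300,510). Next I go above the tablet.

Emit:
{"name": "carry_out", "arguments": {
  "increments": [
    {"translation": [0,0,0],"spin": -0.155},
    {"translation": [0,0,0],"spin": -0.155},
    {"translation": [-5,-1.07,0],"spin": 0},
    {"translation": [-5,-1.07,0],"spin": 0},
    {"translation": [-5,-1.07,0],"spin": 0},
    {"translation": [-5,-1.07,0],"spin": 0},
    {"translation": [-5,-1.07,0],"spin": 0},
    {"translation": [-5,-1.07,0],"spin": 0},
    {"translation": [-5,-1.07,0],"spin": 0},
    {"translation": [-5,-1.07,0],"spin": 0},
    {"translation": [-5,-1.07,0],"spin": 0},
    {"translation": [0,0,0],"spin": 0}
  ],
  "gripper": 5
}}

```text
clock: 10.52
position: [0.5342, -0.2197, 0.3442]
tool_rot: [-0.002, 0.707, 0.707, -0.001]
wrist_force: [-0.5, -0.5, 0.6]
width: 0.0501
grasp_force: 0.0
```

Emit:
{"name": "carry_out", "arguments": {
  "increments": [
    {"translation": [0,0,0],"spin": 0},
    {"translation": [0,0,0],"spin": 0}
  ]
}}

```text
clock: 10.78
position: [0.5358, -0.2156, 0.346]
tool_rot: [-0.001, 0.705, 0.709, 0.0]
wrist_force: [-0.4, 0.0, -0.0]
width: 0.05
grasp_force: 0.0
```

```bash
python3 - <<'E'
from st import *
p=(.5632,-.2145,.0064)
tstand(p)
d=viewer.get_image("wrist");addimg("wrist",d);im=cv2.resize(d["color"][:,:,::-1],(800,600))
for l in ([[-32.5,-62.5,204],[-32.5,62.5,204],[-21.5,62.5,204],[-21.5,-62.5,204],[-32.5,-62.5,204]],[[-60,-80,14],[-60,80,14],[60,80,14],[60,-80,14],[-60,-80,14]]):
    cv2.polylines(im,[np.round(proj("wrist",place(p,np.array(l)/1000.))*800/560).astype(int)],False,(0,0,255),1)
cv2.imwrite("pics/w4.png",im)
E
```

```text
TCP in frame [-0.0274 -0.001   0.346 ] tool y yaw 0.0065 F [-0.36  0.01 -0.04] t 10.775
```

View pics/w4.png

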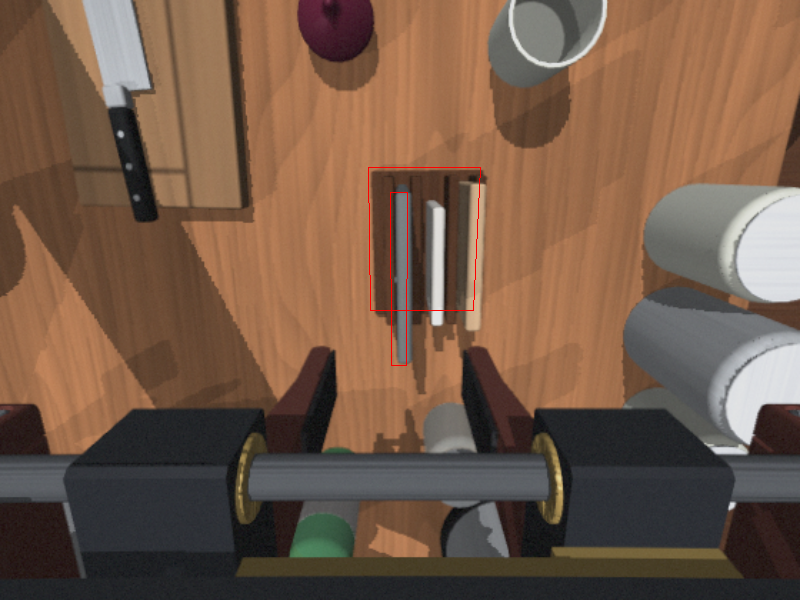

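The close view shows the tablet's top edge running from (402,187) to (403,362), about 3 mm to +x and 3 mm to +y of the estimate. I correct for that, lower and grip.

Emit:
{"name": "carry_out", "arguments": {
  "increments": [
    {"translation": [0.4,0.3,4],"spin": 0},
    {"translation": [0,0,4],"spin": 0},
    {"translation": [0,0,4],"spin": 0},
    {"translation": [0,0,3],"spin": 0},
    {"translation": [0,0,2.4],"spin": 0},
    {"translation": [0,0,0],"spin": 0},
    {"translation": [0,0,0],"spin": 0}
  ]
}}

```text
clock: 11.7
position: [0.5395, -0.2128, 0.1736]
tool_rot: [0.001, 0.705, 0.709, 0.0]
wrist_force: [-0.6, -0.3, 1.0]
width: 0.05
grasp_force: 0.0
```

Emit:
{"name": "carry_out", "arguments": {
  "increments": [
    {"translation": [0,0,0],"spin": 0},
    {"translation": [0,0,0],"spin": 0},
    {"translation": [0,0,0],"spin": 0},
    {"translation": [0,0,0],"spin": 0},
    {"translation": [0,0,0],"spin": 0},
    {"translation": [0,0,0],"spin": 0},
    {"translation": [0,0,0],"spin": 0}
  ],
  "gripper": 0
}}

```text
clock: 12.58
position: [0.5388, -0.2132, 0.1728]
tool_rot: [0.0, 0.705, 0.709, 0.0]
wrist_force: [0.8, 0.6, 2.1]
width: 0.0108
grasp_force: 30.0
```

Gripped (10.8 mm wide, 30 N). I lift straight up slowly, then carry it over.

Emit:
{"name": "carry_out", "arguments": {
  "increments": [
    {"translation": [0,0,-0.7],"spin": 0},
    {"translation": [0,0,-1.5],"spin": 0},
    {"translation": [0,0,-2],"spin": 0},
    {"translation": [0,0,-2],"spin": 0},
    {"translation": [0,0,-2],"spin": 0},
    {"translation": [0,0,-2],"spin": 0},
    {"translation": [0,0,-2],"spin": 0},
    {"translation": [0,0,-2],"spin": 0},
    {"translation": [0,0,-2],"spin": 0},
    {"translation": [0,0,-1.5],"spin": 0},
    {"translation": [0,0,0],"spin": 0},
    {"translation": [0,0,0],"spin": 0}
  ]
}}

```text
clock: 14.08
position: [0.5383, -0.2129, 0.349]
tool_rot: [-0.001, 0.705, 0.709, -0.0]
wrist_force: [0.6, -1.0, -4.6]
width: 0.0111
grasp_force: 30.0
```

Emit:
{"name": "carry_out", "arguments": {
  "increments": [
    {"translation": [2.5,-0.3,0],"spin": 0},
    {"translation": [4,-0.4,0],"spin": 0},
    {"translation": [4,-0.4,0],"spin": 0},
    {"translation": [4,-0.4,0],"spin": 0},
    {"translation": [4,-0.4,0],"spin": 0},
    {"translation": [4,-0.4,0],"spin": 0},
    {"translation": [4,-0.4,0],"spin": 0},
    {"translation": [4,-0.4,0],"spin": 0},
    {"translation": [4,-0.4,0],"spin": 0},
    {"translation": [4,-0.4,0],"spin": 0},
    {"translation": [2.7,-0.4,0],"spin": 0},
    {"translation": [1.5,-0.1,0],"spin": 0}
  ]
}}

```text
clock: 15.58
position: [0.4909, 0.2155, 0.3491]
tool_rot: [-0.001, 0.705, 0.71, -0.001]
wrist_force: [-0.2, -0.6, -2.9]
width: 0.0111
grasp_force: 30.0
```

Emit:
{"name": "carry_out", "arguments": {
  "increments": [
    {"translation": [0,0,0],"spin": 0.08},
    {"translation": [0,0,0],"spin": 0.08},
    {"translation": [0,0,0],"spin": 0.08},
    {"translation": [0,0,0],"spin": 0.071},
    {"translation": [0,0,0],"spin": 0},
    {"translation": [0,0,0],"spin": 0},
    {"translation": [0,0,0],"spin": 0}
  ]
}}

```text
clock: 16.45
position: [0.4925, 0.2135, 0.3496]
tool_rot: [-0.0, 0.806, 0.591, -0.0]
wrist_force: [0.4, -0.3, -2.3]
width: 0.0108
grasp_force: 30.0
```

```bash
python3 - <<'E'
from st import *
tstand()
p=(.5026,.2102,-.3048)
d=viewer.get_image("wrist");addimg("wrist",d);im=cv2.resize(d["color"][:,:,::-1],(800,600));w=cv2.resize(im[80:460],(400,190))
def z(n,u,v,k=4):
    i=viewer.get_image(n)["color"][:,:,::-1]
    i=cv2.resize(i,None,fx=k,fy=k,interpolation=cv2.INTER_CUBIC);draw(i,n,p,np.pi/2,k)
    return i[v*k:v*k+400,u*k:u*k+400]
a=np.hstack([z("scene",310,190),z("side",200,195)])
cv2.imwrite("pics/m5.png",np.vstack([a,np.hstack([w,w*0])]))
E
```

```text
TCP in frame [-1.070e-02  2.000e-04  3.496e-01] tool y yaw -0.3053 F [ 0.43 -0.3  -2.34] t 16.45
```

View pics/m5.png

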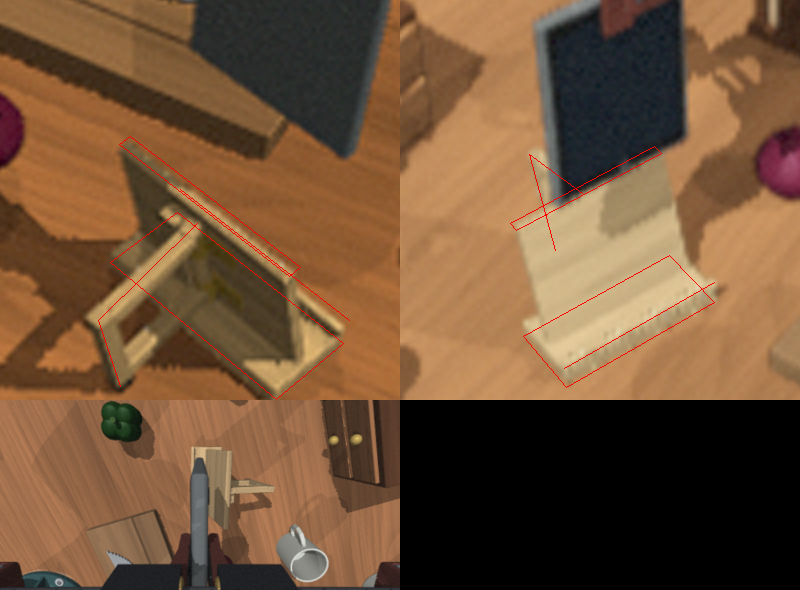

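The tablet hangs square above the ledge (side crop: tablet bottom edge 560,195 to 685,135) and the stand overlay still fits. I lower it until its bottom edge is about 5 mm above the lip.

Emit:
{"name": "carry_out", "arguments": {
  "increments": [
    {"translation": [0,0,1],"spin": 0},
    {"translation": [0,0,2],"spin": 0},
    {"translation": [0,0,2],"spin": 0},
    {"translation": [0,0,2],"spin": 0},
    {"translation": [0,0,2],"spin": 0},
    {"translation": [0,0,2],"spin": 0},
    {"translation": [0,0,2],"spin": 0},
    {"translation": [0,0,1.5],"spin": 0},
    {"translation": [0,0,1],"spin": 0},
    {"translation": [0,0,0.5],"spin": 0},
    {"translation": [0,0,0],"spin": 0},
    {"translation": [0,0,0],"spin": 0}
  ]
}}

```text
clock: 18.1
position: [0.4931, 0.2138, 0.1903]
tool_rot: [0.0, 0.807, 0.591, 0.001]
wrist_force: [-0.3, -0.4, -4.0]
width: 0.0105
grasp_force: 30.0
```

```bash
python3 - <<'E'
from st import *
tstand()
p=(.5026,.2102,-.3048)
def z(n,u,v,k=8):
    i=viewer.get_image(n)["color"][:,:,::-1]
    return cv2.resize(i[v:v+75,u:u+50],None,fx=8,fy=8,interpolation=cv2.INTER_CUBIC)
cv2.imwrite("pics/m6.png",np.hstack([z("scene",360,220),z("side",225,225)]))
E
```

```text
TCP in frame [-0.0101  0.0006  0.1903] tool y yaw -0.306 F [-0.35 -0.43 -3.95] t 18.1
```

View pics/m6.png

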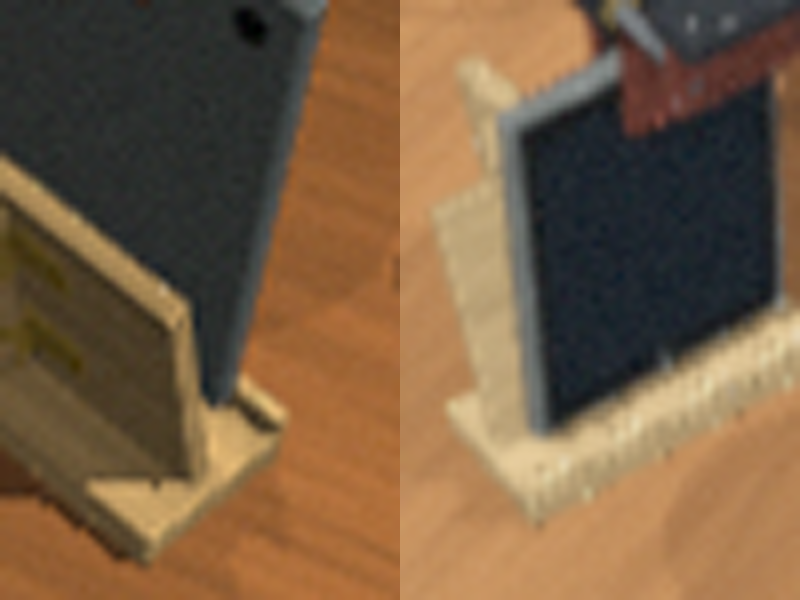

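The picture shows the tablet's bottom corner (scene crop 220,405; side crop 540,435) between the board foot and the lip. I set it down gently.

Emit:
{"name": "carry_out", "arguments": {
  "increments": [
    {"translation": [0,0,0.4],"spin": 0},
    {"translation": [0,0,0.4],"spin": 0},
    {"translation": [0,0,0.3],"spin": 0},
    {"translation": [0,0,0.2],"spin": 0},
    {"translation": [0,0,0],"spin": 0},
    {"translation": [0,0,0],"spin": 0}
  ]
}}

```text
clock: 18.95
position: [0.4927, 0.2137, 0.1767]
tool_rot: [-0.0, 0.807, 0.591, 0.0]
wrist_force: [0.6, -0.7, -4.1]
width: 0.0107
grasp_force: 30.0
```

Emit:
{"name": "carry_out", "arguments": {
  "increments": [
    {"translation": [0,0,0.1],"spin": 0},
    {"translation": [0,0,0.1],"spin": 0},
    {"translation": [0,0,0],"spin": 0},
    {"translation": [0,0,0],"spin": 0}
  ]
}}

```text
clock: 19.45
position: [0.4927, 0.2136, 0.1749]
tool_rot: [0.0, 0.807, 0.591, 0.0]
wrist_force: [0.2, -0.8, -1.1]
width: 0.0107
grasp_force: 30.0
```

Fz dropped from −4 to −1 N, so the tablet is resting on the ledge. I open the fingers slightly as a cage and walk the top back towards the board.

Emit:
{"name": "carry_out", "arguments": {
  "increments": [
    {"translation": [0,0,0.05],"spin": 0},
    {"translation": [0,0,0],"spin": 0}
  ]
}}

```text
clock: 19.7
position: [0.4928, 0.2136, 0.1748]
tool_rot: [0.0, 0.807, 0.591, 0.0]
wrist_force: [-1.7, -1.9, 5.1]
width: 0.0107
grasp_force: 30.0
```

Emit:
{"name": "carry_out", "arguments": {
  "increments": [
    {"translation": [0,0,0],"spin": 0},
    {"translation": [0,0,0],"spin": 0},
    {"translation": [0,0.3,0],"spin": 0},
    {"translation": [0,0.3,0],"spin": 0},
    {"translation": [0,0.3,0],"spin": 0},
    {"translation": [0,0.3,0],"spin": 0},
    {"translation": [0,0.3,0],"spin": 0},
    {"translation": [0,0.3,0],"spin": 0}
  ],
  "gripper": 1.5
}}

```text
clock: 20.7
position: [0.51, 0.2081, 0.1742]
tool_rot: [-0.0, 0.807, 0.591, 0.0]
wrist_force: [-0.8, 0.4, -0.0]
width: 0.0148
grasp_force: 0.1
```

```bash
python3 -c "
from st import *
tstand()"
```

```text
TCP in frame [0.0077 0.0002 0.1742] tool y yaw -0.306 F [-0.79  0.39 -0.02] t 20.7
```

Emit:
{"name": "carry_out", "arguments": {
  "increments": [
    {"translation": [0,0.3,0],"spin": 0},
    {"translation": [0,0.3,0],"spin": 0},
    {"translation": [0,0.3,0],"spin": 0},
    {"translation": [0,0.3,0],"spin": 0},
    {"translation": [0,0.3,0],"spin": 0},
    {"translation": [0,0.3,0],"spin": 0}
  ],
  "gripper": 1.8
}}

```text
clock: 21.45
position: [0.5271, 0.2027, 0.1742]
tool_rot: [-0.0, 0.807, 0.591, 0.0]
wrist_force: [0.0, -0.4, -0.8]
width: 0.0181
grasp_force: 0.1
```

Emit:
{"name": "carry_out", "arguments": {
  "increments": [
    {"translation": [0,0.3,0],"spin": 0},
    {"translation": [0,0.3,0],"spin": 0},
    {"translation": [0,0.3,0],"spin": 0},
    {"translation": [0,0.3,0],"spin": 0},
    {"translation": [0,0.2,0],"spin": 0},
    {"translation": [0,0,0],"spin": 0}
  ],
  "gripper": 2.1
}}

```text
clock: 22.2
position: [0.5405, 0.1985, 0.1742]
tool_rot: [0.0, 0.807, 0.591, 0.0]
wrist_force: [-0.6, -0.5, -0.0]
width: 0.0213
grasp_force: 0.2
```

```bash
python3 -c "
from st import *
for i in range(4): viewer.get_image('side');tstand()"
```

```text
TCP in frame [0.0395 0.0002 0.1743] tool y yaw -0.3061 F [-0.04 -0.02  0.32] t 22.25
TCP in frame [0.0394 0.0002 0.1742] tool y yaw -0.306 F [0.96 0.03 0.57] t 22.3
TCP in frame [0.0394 0.0002 0.1743] tool y yaw -0.306 F [ 0.28  0.28 -0.87] t 22.35
TCP in frame [0.0394 0.0002 0.1743] tool y yaw -0.306 F [0.   0.57 0.38] t 22.4
```

Emit:
{"name": "carry_out", "arguments": {
  "increments": [
    {"translation": [0,0.2,0],"spin": 0},
    {"translation": [0,0.2,0],"spin": 0},
    {"translation": [0,0.1,0],"spin": 0},
    {"translation": [0,0,0],"spin": 0}
  ],
  "gripper": 2.5
}}

```text
clock: 22.9
position: [0.545, 0.197, 0.1742]
tool_rot: [-0.0, 0.807, 0.591, -0.0]
wrist_force: [-0.5, 0.6, 0.6]
width: 0.0254
grasp_force: 0.0
```

Emit:
{"name": "carry_out", "arguments": {
  "increments": [
    {"translation": [0,0.1,0],"spin": 0},
    {"translation": [0,0.1,0],"spin": 0},
    {"translation": [0,0,0],"spin": 0}
  ],
  "gripper": 3.0
}}

```text
clock: 23.28
position: [0.547, 0.1965, 0.1742]
tool_rot: [-0.0, 0.807, 0.591, 0.0]
wrist_force: [-0.6, 0.3, 0.3]
width: 0.03
grasp_force: 0.0
```

```bash
python3 - <<'E'
from st import *
tstand()
d=viewer.get_image("side");addimg("side",d)
sc=viewer.get_image("scene")["color"][:,:,::-1];si=d["color"][:,:,::-1]
f=lambda i,u,v:cv2.resize(i[v:v+100,u:u+66],(396,600),interpolation=cv2.INTER_CUBIC)
cv2.imwrite("pics/m7.png",np.hstack([f(sc,340,195),f(si,215,200)]))
E
```

```text
TCP in frame [0.0465 0.0002 0.1742] tool y yaw -0.306 F [-0.61  0.25  0.26] t 23.275
```

View pics/m7.png

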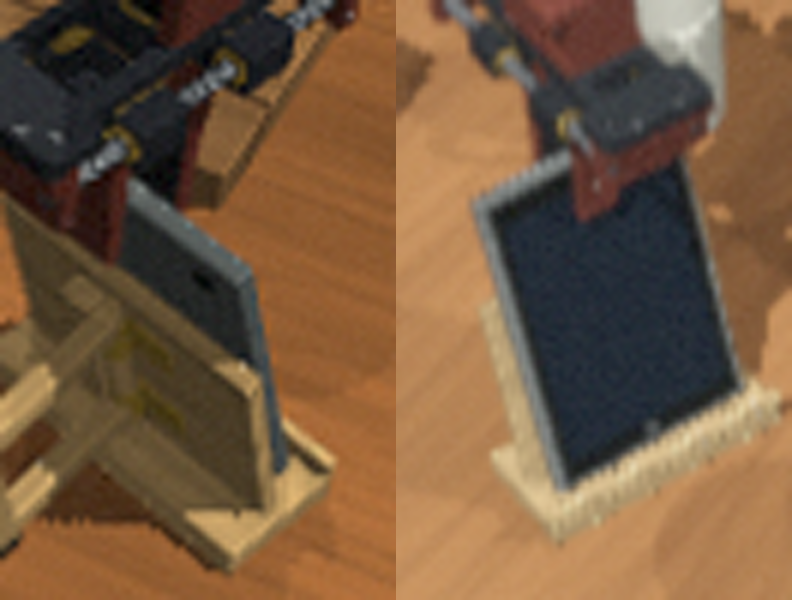

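The tablet leans on the board with its bottom edge behind the lip (side crop 565,485 to 740,390), and the fingers are free. I open further and lift away.

Emit:
{"name": "carry_out", "arguments": {
  "increments": [
    {"translation": [0,0,0],"spin": 0},
    {"translation": [0,0,0],"spin": 0},
    {"translation": [0,0,0],"spin": 0},
    {"translation": [0,0,-1],"spin": 0},
    {"translation": [0,0,-2],"spin": 0},
    {"translation": [0,0,-3],"spin": 0},
    {"translation": [0,0,-4],"spin": 0},
    {"translation": [0,0,-4],"spin": 0},
    {"translation": [0,0,0],"spin": 0},
    {"translation": [0,0,0],"spin": 0},
    {"translation": [0,0,0],"spin": 0},
    {"translation": [0,0,0],"spin": 0}
  ],
  "gripper": 5
}}

```text
clock: 24.88
position: [0.5463, 0.1963, 0.313]
tool_rot: [-0.0, 0.807, 0.591, -0.001]
wrist_force: [0.6, -0.2, 0.0]
width: 0.05
grasp_force: 0.0
```

```bash
python3 - <<'E'
from st import *
tstand()
sc=viewer.get_image("scene")["color"];si=viewer.get_image("side")["color"]
# tablet lean/position check by stillness between frames and vs. saved picture
old=cv2.imread("pics/m7.png")
f=lambda i,u,v:cv2.resize(i[v:v+100,u:u+66,::-1],(396,600),interpolation=cv2.INTER_CUBIC)
new=np.hstack([f(sc,340,195),f(si,215,200)]);cv2.imwrite("pics/m8.png",new)
D=cv2.absdiff(old,new).max(2);print("changed px scene/side lower part",(D[300:,:396]>40).mean(),(D[230:,396:]>40).mean())
E
```

```text
TCP in frame [ 4.59e-02 -1.00e-04  3.13e-01] tool y yaw -0.306 F [ 0.59 -0.15  0.  ] t 24.875
changed px scene/side lower part 0.0 0.006279006279006279
```

```bash
python3 -c "
from workcell import bot
print(bot.finish_job())"
```

```text
the job is handed in; nothing more can be done
None
```

I opened the stand's leg to its stop and left the tablet leaning on the board, screen to the front, with its bottom edge behind the lip. The gripper is clear. I handed the job in at about 25 s; no verdict came back, and I judged the final lean by eye rather than measuring it.

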